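# Lock the remedy chest with its red pin

## Task

Lock the little wooden remedy chest on the shop counter: swing its steel hasp fully shut over the brass staple, then take the red-handled locking pin (not the blue or yellow one) from its holder, put it upright down through the staple's loop until its collar rests on the staple, and let go.

Things in the scene. Friction and masses are not known exactly. Their poses are not given: they have to be found in the camera images.
- staple (a point): Centre of a level brass loop (8 mm bar) on the far face of a fixed wooden chest 130 deep, 260 wide, 145 mm tall. Axes: x out of that face, y along it, z up. Point: 120 mm above table; the spot for the pin's axis. In mm from it: chest face x=-34, shut hasp's outer side x=-28; opening to x=+14, y=-13 to +13; loop's outside x=+22, y=-21, +21, top z=+4; chest y=-100 to +160.
- hasp (a joint): Angle of the hasp, a slotted steel strap 128 long, 30 tall, 4 mm thick that swings level like a door, mid-height 120 mm above table. Upright hinge at x=-30, y=+75 mm in the staple's axes; strap points along (sin q, -cos q) there. 0 = shut at its stop, flat on the face, slot around the staple; opens to 2.5, starts 0.9 to 1.9. Stays where left; about 1 N at its end moves it.
- hasp_tip (a point): Centre of the hasp's solid end piece (21 long, 30 mm tall), 117.5 mm from the hinge axis, on the side to push, which faces outwards once shut. Axes: x out of that side, y along the strap back to the hinge, z up. When shut it lies beyond the staple on its -y side, its edge 11 mm from the loop's outside.
- pin_red_grip (a point): Centre of the red handle (round, upright, 24 wide, 54 mm tall) of the right pin, 0.15 kg. Below: collar 42 wide at 27 to 35 mm under this point, shank 14 wide, tapered tip at 79 mm under. z up the pin. Stands in a wooden holder 56 x 56, 52 mm tall; blue and yellow pins stand likewise about 115 mm apart along y, places swapped. Seated in the staple, this point is 39 mm above the staple point.

How it is judged:
On the way:
1. the hasp is swung shut, with the red pin not yet in the loop (value of joint hasp below 0.12 rad and horizontal distance between pin_red_grip and staple above 0.06 m), for 0.2 s.
At the end, for the whole second after the job is handed in: The hasp is shut (within 0.12 rad of its stop) and the red pin stands released in the staple's loop: handle centre within 20 mm (horizontally) of the staple point and 30 to 46 mm above it, tilted less than 0.2 rad (value of joint hasp below 0.12 rad and horizontal distance between pin_red_grip and staple below 0.02 m and z of pin_red_grip in the frame of staple between 0.03 and 0.046 m and angle between pin_red_grip's own z axis and vertical below 0.2 rad); the robot touches nothing.
It also fails if it takes over 54 s, if anything falls off the work surface, if the arm or the gripper's body presses on something with over 40 N, if the wrist force passes 120 N, or if a joint passes its speed limit or range.

## Robot

A 6-joint arm with a two-finger parallel gripper is mounted at the origin on the work surface. World frame = base frame: x ahead of the robot, y to its left, z up, the work surface at z = 0. Lengths are in m, angles in rad, forces in N, time in s.
With the tool pointing down it reaches from about 0.25 to 0.8 m from the base axis. Payload 8.5 kg.
Tool frame: the origin (TCP) lies at the very end of the fingers, on their centre line; the grasp point (between the pads) lies 19 mm behind it (bot.grip_point_offset is the distance from the TCP to the grasp point, in m); z points along the fingers, y is the direction in which the jaws open and shut (so a half turn about z gives the same grasp; the last joint's range is limited). The gripper opens to 85 mm and grips with 20 to 120 N. Pads are 22 mm wide; open, the fingers measure 114 mm over their backs; the gripper's body (76 mm by 85 mm) begins 54 mm behind the grasp point. The pads swing forward as they close: fully open they stand 13 mm farther back than shut.
Start: joints at [-1.319, 0.238, -0.013, 1.319, 0, 1.571], TCP at [0.131, -0.508, 0.231] pointing down, gripper open.
Joint ranges: [-2.66, 2.66], [-1.03, 1.9], [-1.14, 1.46], [-1.82, 2.27], [-1.45, 1.34], [-3.14, 3.14]. Speed limits (rad/s): [2.22, 2.22, 2.79, 3.14, 3.14, 3.14].

## Interface

Orientations are given as a unit quaternion [x, y, z, w].
In Python, from rig import bot, viewer, workorder gives the robot as it stands.
- The arm moves only by the tool carry_out, never from a script. Its argument "moves" is a list of rows, each a list of 7 numbers: the shift along the tool's x, y, z in cm, then the turn, a rotation vector about the tool's x, y, z in degrees, then the closure in counts, from 0 (fully open) to 255 (shut). In form: [[tx, ty, tz, ax, ay, az, claw], ...]. A call has 1 to 20 rows; each row is the pose to reach, as a shift and turn from the pose measured when the call began, along the tool's axes at that moment; what a row does not reach only later rows make up. A row lasts 1/12 s, in which the tool goes at most 41.7 mm and 7.16 degrees, less where a joint would pass 70% of its speed; a pose out of reach is approached as far as the arm can. A call with a gripper value outside its range is refused whole. The fingers move at their own pace and stop on an object; "newtons" is the grip in N (left out, the last holds). Time passes only in rows, so rows that repeat a pose let the fingers close. It gives the time, the measured TCP pose, the force and the opening at its end, in the units of the state.
- bot.observe(): the state, without advancing time (a new reading comes with each control period).
- viewer.grab_frame(name): name is "scene" or "top" or "wrist"; returns a dict with "color" (420x560x3 uint8, red, green, blue), "fx", "fy", "cx", "cy" (pixels), "cam_to_world" (4x4, takes a point from camera to world coordinates); the wrist camera has in their place "hand_eye" (4x4, takes a point from camera to tool coordinates, whose origin is the TCP and whose axes are the flange's). Camera axes: x right, y up, looking along -z (the intrinsics and any distortion apply to the point x, -y, -z); pixel columns grow to the right and rows downward; lengths in m; the calibration is good to about 2 mm. The wrist camera is an equidistant fisheye: a pixel r from the principal point sees the ray r / f radians off the axis. A picture is of the moment at which its call begins: read the wrist's pose just before it. There is no depth.
- workorder.finish_job(): hands the job in, once; it reports no verdict.
The state is a dict: "time_s": time; "q": joint angles; "qvel": joint speeds; "tau": joint torques, N m; "eef_pos": TCP position; "ee_rot": TCP orientation; "wrist_force": force on the tool from outside, world axes, zero at the start; "moment": the same for the moment, N m; "width": finger opening in m.
Only numpy, scipy, OpenCV 4.12 (cv2) and the standard library are available. Lean on these libraries where they do the work, as an engineer would, in place of code of your own. Each camera call takes 0.05 s, during which the arm holds its last target.

## Working session

There is one attempt and no reset: what is moved stays moved. The work goes in short steps, Python scripts to look and compute and a tool call to move; the robot and the scene stay as the last step left them, time stands still between calls to the robot, and variables do not carry over. Pictures are saved under pics/ and viewed, and the job is handed in when it is done.

Besides the shell and the picture viewer there is one more tool, called by a JSON object that holds its "api" and its "payload". carry_out: Moves the arm, as the interface text tells. Its arguments: {"type":"object","properties":{"moves":{"type":"array","items":{"type":"array","items":{"type":"number"}}},"newtons":{"type":"number"}},"required":["moves"]}

```bash
ls; mkdir -p pics; python3 - <<'E'
from rig import bot, viewer, workorder
import cv2, numpy as np
s=bot.observe(); print({k:np.round(v,3).tolist() for k,v in s.items()}, bot.grip_point_offset)
for n in ["scene","top","wrist"]:
    f=viewer.grab_frame(n); cv2.imwrite(f"pics/{n}0.png",f["color"][:,:,::-1])
    print(n,{k:(np.round(v,4).tolist()) for k,v in f.items() if k!="color"})
E
```

```text
pics
{'time_s': 0.0, 'q': [-1.319, 0.239, -0.014, 1.319, 0.0, 1.571], 'qvel': [0.001, -0.002, 0.002, -0.003, 0.0, -0.002], 'tau': [0.0, -53.878, 34.644, 0.019, 0.0, -0.0], 'eef_pos': [0.131, -0.508, 0.231], 'ee_rot': [0.992, 0.126, -0.0, -0.001], 'wrist_force': [-0.371, 0.889, 0.175], 'moment': [-0.011, -0.037, 0.032], 'width': 0.085} 0.0187
scene {'fx': 440.429, 'fy': 440.429, 'cx': 283.1305, 'cy': 217.3161, 'cam_to_world': [[-0.8681, -0.3705, 0.3303, 0.7712], [0.4961, -0.6662, 0.5568, 0.3682], [0.0137, 0.6473, 0.7621, 0.7568], [0.0, 0.0, 0.0, 1.0]]}
top {'fx': 393.9835, 'fy': 393.9835, 'cx': 276.6115, 'cy': 209.6748, 'cam_to_world': [[0.0254, 0.9817, -0.189, 0.3451], [-0.9996, 0.0277, 0.0094, -0.0899], [0.0145, 0.1886, 0.9819, 1.0071], [0.0, 0.0, 0.0, 1.0]]}
wrist {'fx': 325.1923, 'fy': 325.1923, 'cx': 274.4893, 'cy': 211.5783, 'hand_eye': [[0.001, 0.9622, 0.2725, 0.0674], [1.0, -0.0011, 0.0002, 0.0003], [0.0005, 0.2725, -0.9622, -0.1418], [0.0, 0.0, 0.0, 1.0]]}
```

View pics/scene0.png

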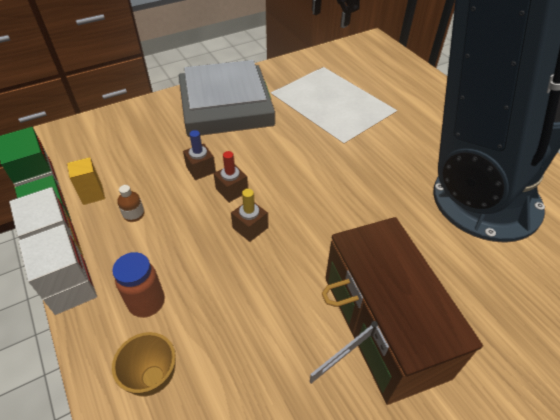

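View pics/top0.png

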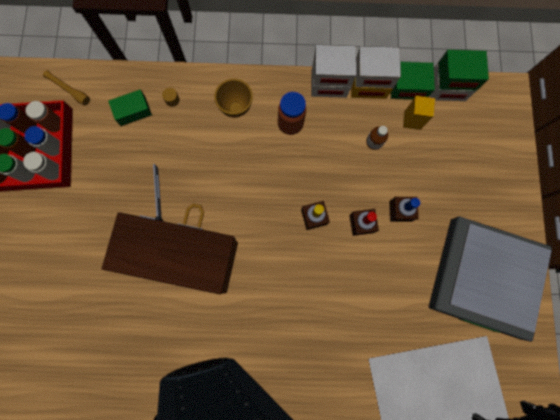

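View pics/wrist0.png

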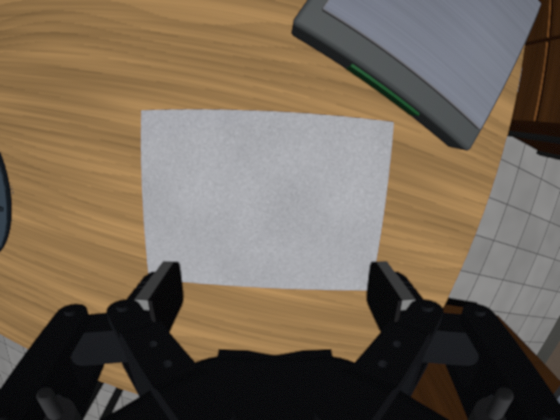

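The top view has the chest at about (170,252), the loop near (193,213), the hasp from (158,218) to (155,167), and the red pin at (370,217). The blue pin is at (413,203) and the yellow at (319,210). I'll zoom in on these.

```bash
python3 - <<'E'
import cv2
t=cv2.imread("pics/top0.png"); s=cv2.imread("pics/scene0.png")
def c(im,x,y,w,h,k,n): cv2.imwrite(n,cv2.resize(im[y:y+h,x:x+w],None,fx=k,fy=k,interpolation=cv2.INTER_CUBIC))
c(t,95,155,150,150*3//4,5,"pics/c_top_chest.png")
c(t,340,190,100,75,6,"pics/c_top_pin.png")
c(s,300,210,190,190*3//4+50,4,"pics/c_sc_chest.png")
c(s,180,120,100,120,5,"pics/c_sc_pin.png")
E
```

```text
(no output)
```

View pics/c_top_chest.png

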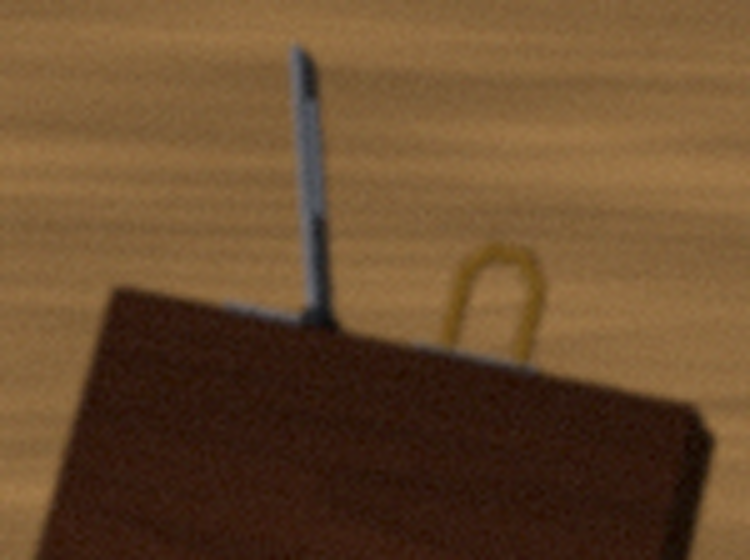

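View pics/c_top_pin.png

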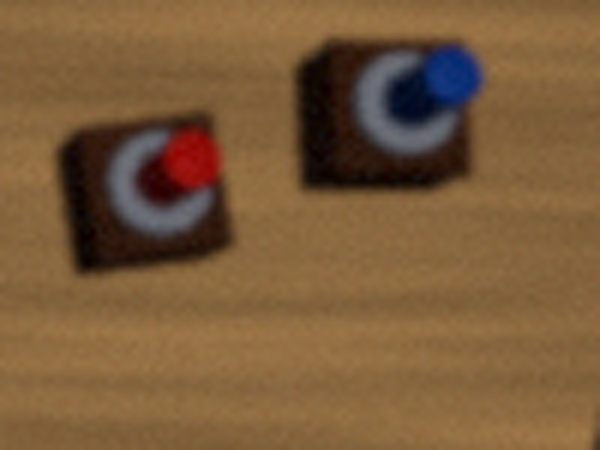

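View pics/c_sc_chest.png

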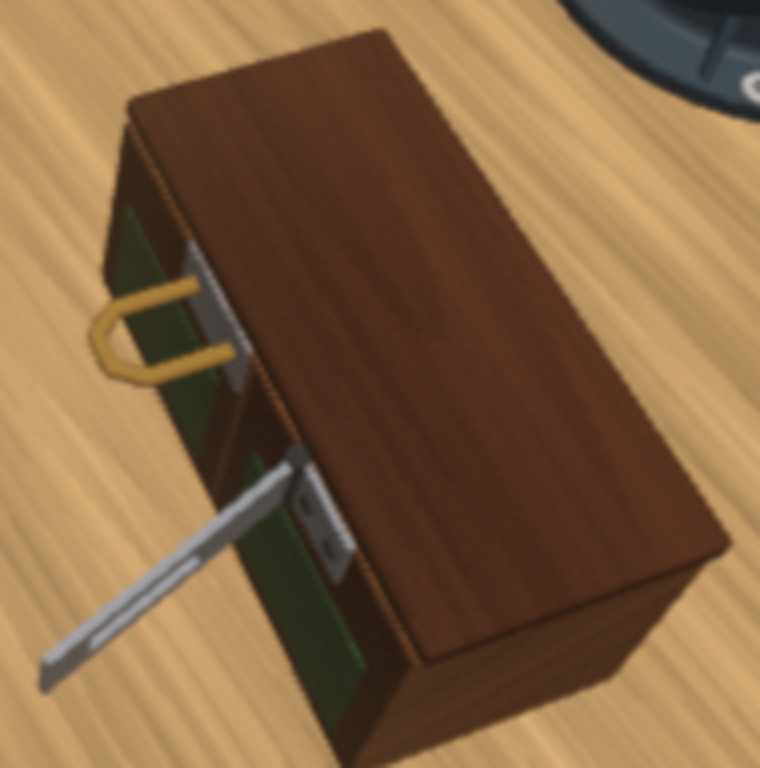

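View pics/c_sc_pin.png

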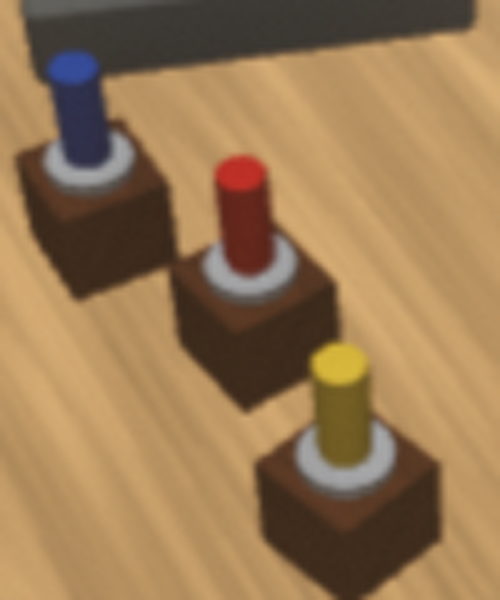

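```bash
cat > geo.py <<'E'
import numpy as np, cv2
from scipy.optimize import least_squares
from rig import bot, viewer, workorder
def proj(f,P):
    T=np.linalg.inv(f["cam_to_world"]); p=(T[:3,:3]@np.atleast_2d(P).T).T+T[:3,3]
    z=-p[:,2]; return np.c_[f["cx"]+f["fx"]*p[:,0]/z, f["cy"]-f["fy"]*p[:,1]/z]
def st2w(c,P):  # c=x,y,yaw
    P=np.atleast_2d(P)/1000.; a=c[2]; R=np.array([[np.cos(a),-np.sin(a),0],[np.sin(a),np.cos(a),0],[0,0,1]])
    return P@R.T+[c[0],c[1],.120]
E
python3 - <<'E'
from geo import *
F={n:viewer.grab_frame(n) for n in("top","scene")}
obs=[("top",(22,0,2),(195.4,203.7)),("top",(-34,160,25),(118.6,213)),("top",(-34,-100,25),(233,236)),
("scene",(-34,160,25),(406.2,375.5)),("scene",(-34,-100,25),(332.5,236.2))]
r=lambda c:np.concatenate([(proj(F[n],st2w(c,P))[0]-u) for n,P,u in obs])
s=least_squares(r,[.35,.1,0],loss="soft_l1"); print(s.x,np.round(r(s.x).reshape(-1,2),1))
c=s.x
h=least_squares(lambda v:np.concatenate([proj(F["top"],[v[0],v[1],.114])[0]-(371.7,216.7),proj(F["scene"],[v[0],v[1],.114])[0]-(228.2,154.8)]),[.4,-.3])
print("pin",h.x,h.fun)
q=least_squares(lambda v:np.concatenate([proj(F[n],st2w(c,(-30+128*np.sin(v[0]),75-128*np.cos(v[0]),15)))[0]-u for n,u in (("top",(154.6,164.4)),("scene",(311.5,374)))]),[1.4])
print("q",q.x,q.fun)
for n in F:
    k=2; im=cv2.resize(F[n]["color"][:,:,::-1],None,fx=k,fy=k,interpolation=cv2.INTER_CUBIC)
    def dr(P,col,closed=True):
        p=(proj(F[n],st2w(c,np.array(P,float)))*k+.5).astype(int); cv2.polylines(im,[p],closed,col,1)
    for z in (25,-120): dr([(-34,160,z),(-34,-100,z),(-164,-100,z),(-164,160,z)],(255,255,0))
    dr([(-34,-21,4),(1,-21,4),(22,0,4),(1,21,4),(-34,21,4)],(0,0,255),False)
    dr([(-34,-13,4),(1,-13,4),(14,0,4),(1,13,4),(-34,13,4)],(0,0,255),False)
    a=q.x[0]; t=lambda l,z:(-30+l*np.sin(a),75-l*np.cos(a),z)
    dr([t(0,15),t(128,15),t(128,-15),t(0,-15)],(0,255,0))
    H=np.array([h.x[0],h.x[1]])
    for z,rr in((.114,.012),(.06,.021)):
        th=np.linspace(0,6.28,30); P=np.c_[H[0]+rr*np.cos(th),H[1]+rr*np.sin(th),0*th+z]
        cv2.polylines(im,[(proj(F[n],P)*k+.5).astype(int)],True,(0,255,0),1)
    o=(180,280) if n=="top" else (330,220)
    cv2.imwrite(f"pics/ov_{n}.png",im[o[1]:o[1]+600,o[0]:o[0]+790])
E
```

```text
[ 0.50206816  0.09174523 -0.18172179] [[-0.1  0.2]
 [-1.8 -1.8]
 [-1.6 -0.6]
 [ 0.  -2.2]
 [-0.  -1. ]]
pin [ 0.50728666 -0.31701015] [-0.60766325 -0.29182085 -0.0320331  -0.96447058]
q [1.8780523] [-1.08916591 -1.01701298 -1.09759106  0.09171085]
```

View pics/ov_top.png

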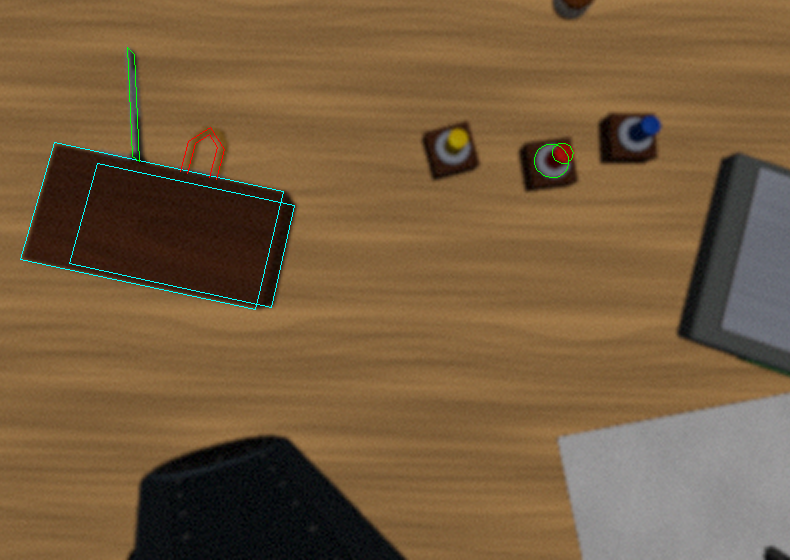

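View pics/ov_scene.png

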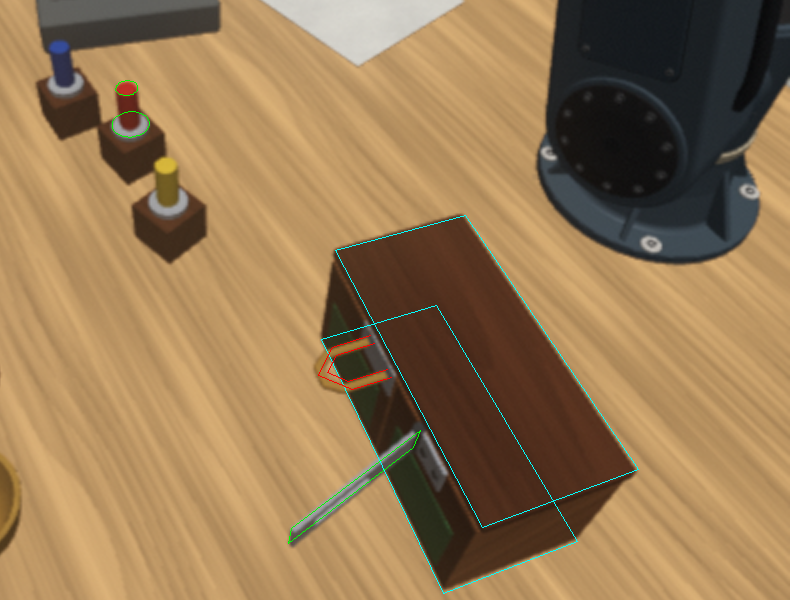

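```bash
cat >> geo.py <<'E'
from scipy.spatial.transform import Rotation as Ro
def cur():
    s=bot.observe(); return np.array(s["eef_pos"]),Ro.from_quat(s["ee_rot"]),s
def down(yaw): # tool z down, tool x at yaw
    c,s=np.cos(yaw),np.sin(yaw); return Ro.from_matrix(np.array([[c,s,0],[s,-c,0],[0,0,-1]]))
def row(p,yaw,base=None):
    p0,R0=base or cur()[:2]
    t=R0.inv().apply(np.array(p)-p0)*100; r=(R0.inv()*down(yaw)).as_rotvec(degrees=True)
    return np.round(np.r_[t,r],2).tolist()
E
python3 - <<'E'
from geo import *
c=[.5005,.0885,-.182]
q=1.88
def finger(q,l,gap):
    # strap centreline hinge(-30,75); push side normal for q: outward when shut (+x) -> (cos q, sin q)
    d=np.array([np.sin(q),-np.cos(q)]);n=np.array([np.cos(q),np.sin(q)])
    P=np.array([-30,75])+l*d+(2+14.5+gap)*n
    return st2w(c,[P[0],P[1],0])[0]
p=finger(q,120,30);print(p, np.hypot(*p[:2]), q-np.pi/2+c[2]+np.pi)
p[2]=.26
print(row([.38,-.3,.26],1.7)); print(row(p,q-np.pi/2+c[2]+np.pi))
E
```

```text
[0.59770169 0.22903879 0.12      ] 0.6400828669890779 3.2687963267948965
[29.33, -13.96, -2.89, -0.03, -0.03, -82.98]
[63.59, -59.77, -2.86, -0.01, -0.06, -172.86]
```

{"api": "carry_out", "payload": {"moves": [[7,-3,-3,0,0,-7,128],[14,-6,-3,0,0,-14,255],[20,-9,-3,0,0,-21,255],[24,-12,-3,0,0,-28,255],[27,-16,-3,0,0,-35,255],[29.5,-20,-3,0,0,-42,255],[32,-23.5,-3,0,0,-49,255],[35,-27,-3,0,0,-56,255],[38,-30,-3,0,0,-63,255],[41,-33,-3,0,0,-70,255],[44,-36,-3,0,0,-77,255],[46.5,-39,-3,0,0,-84,255],[49,-42,-3,0,0,-91,255],[51,-45,-3,0,0,-98,255],[53,-47.5,-3,0,0,-105,255],[55,-50,-3,0,0,-112,255],[57,-52,-3,0,0,-119,255],[59,-54,-3,0,0,-126,255],[61,-56,-3,0,0,-133,255],[62.5,-58,-3,0,0,-140,255]], "newtons": 40}}

```text
time_s: 1.92
eef_pos: [0.5772, 0.1812, 0.2613]
ee_rot: [0.218, 0.976, 0.0, -0.0]
wrist_force: [1.1, -0.8, 0.0]
width: -0.0004
```

```bash
cat >> geo.py <<'E'
def wproj(f,p0,R0,P):
    P=np.atleast_2d(P); t=R0.inv().apply(P-p0); T=np.linalg.inv(f["hand_eye"]); v=t@T[:3,:3].T+T[:3,3]
    v=v*[1,-1,-1]; th=np.arctan2(np.hypot(v[:,0],v[:,1]),v[:,2]); ph=np.arctan2(v[:,1],v[:,0])
    return np.c_[f["cx"]+f["fx"]*th*np.cos(ph),f["cy"]+f["fy"]*th*np.sin(ph)]
E
python3 - <<'E'
from geo import *
p,R,s=cur(); print(p,s["q"])
f=viewer.grab_frame("wrist"); cv2.imwrite("pics/w1.png",f["color"][:,:,::-1])
import pickle; pickle.dump((f,p,R.as_quat()),open("w1.pkl","wb"))
im=f["color"][:,:,::-1].copy(); c=[.5005,.0885,-.182]
for P in [[(-34,160,25),(-34,-100,25),(-164,-100,25),(-164,160,25)],[(-34,-21,4),(1,-21,4),(22,0,4),(1,21,4),(-34,21,4)]]:
    cv2.polylines(im,[wproj(f,p,R,st2w(c,np.array(P,float))).astype(int)],True,(0,255,255),1)
cv2.imwrite("pics/w1o.png",im)
E
```

```text
[0.5772041  0.18123753 0.26127298] [3.03938077e-01 3.72795762e-01 2.56073635e-01 1.45386452e+00
 6.02557940e-04 7.44023254e-01]
```

View pics/w1o.png

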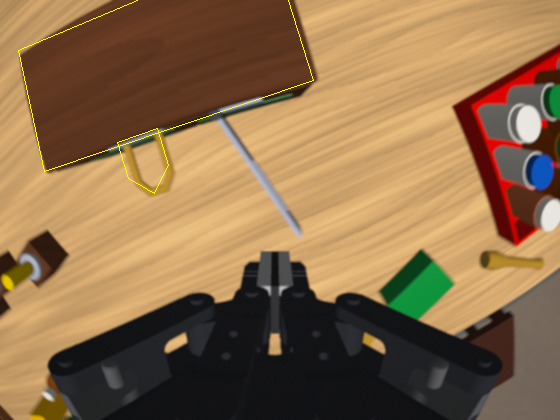

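```bash
python3 - <<'E'
import cv2
im=cv2.imread("pics/w1.png")[80:250,90:320]
cv2.imwrite("pics/w1z.png",cv2.resize(im,None,fx=3.4,fy=3.4,interpolation=cv2.INTER_CUBIC))
E
```

```text
(no output)
```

View pics/w1z.png

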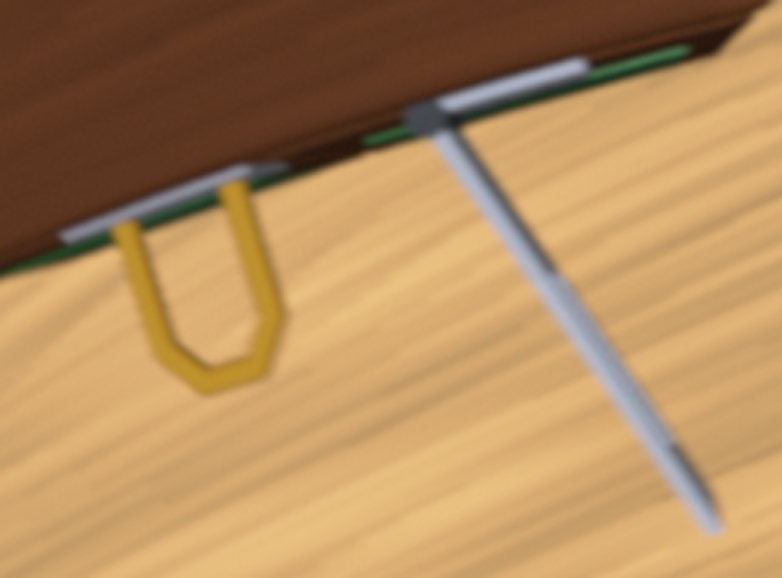

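```bash
python3 - <<'E'
from geo import *
import pickle
f,p,Rq=pickle.load(open("w1.pkl","rb"));R=Ro.from_quat(Rq)
px=lambda u:np.array(u)/3.4+[90,80]
V=[((167,345),lambda a,b,e,g:(a,-17,0)),((207,382),lambda a,b,e,g:(18,-b,0)),((258,367),lambda a,b,e,g:(18,b,0)),((276,315),lambda a,b,e,g:(a,17,0)),
((125,230),lambda a,b,e,g:(e,-17,0)),((233,190),lambda a,b,e,g:(g,17,0))]
def r(v):
    c=v[:3]; o=[]
    for u,fn in V: o.append(wproj(f,p,R,st2w(c,np.array(fn(*v[3:]),float)))[0]-px(u))
    return np.concatenate(o)
s=least_squares(r,[.5,.088,-.18,5,10,-28,-28],x_scale=[.01,.01,.1,5,5,5,5]); print(np.round(s.x,4),np.round(s.fun,2))
c=s.x[:3]
# top view check of the loop
h=least_squares(lambda v:np.concatenate([wproj(f,p,R,st2w(c,np.array((-30+128*np.sin(v[0]),75-128*np.cos(v[0]),15.)))) [0]-px((708,530))]),[1.8]);print("q",h.x,h.fun)
print("hinge px",(wproj(f,p,R,st2w(c,np.array((-30,75,15.))))[0]-[90,80])*3.4)
# yaw with chest corners of top face
print("corners",[wproj(f,p,R,st2w(c,np.array((-34.,y,25))))[0] for y in(160,-100)])
E
```

```text
[  0.5034   0.0905  -0.1696   5.4155   7.999  -29.4369 -29.3837] [-0.45  1.08  0.18  0.12  0.07 -0.21 -0.84 -0.63  0.59 -0.18  0.47 -0.14]
q [1.88245351] [1.36690941 2.23418358]
hinge px [427.76372    117.58148963]
corners [array([316.27347064,  80.76060569]), array([ 47.24459795, 174.3032523 ])]
```

```bash
cat >> geo.py <<'E'
C=[.503,.090,-.175]
def finger(q,l,gap,z):
    d=np.array([np.sin(q),-np.cos(q)]);n=np.array([np.cos(q),np.sin(q)])
    P=np.array([-30,75])+l*d+(2+14.5+gap)*n
    return st2w(C,np.array([P[0],P[1],(z-.12)*1000]))[0], q-np.pi/2+C[2]+np.pi
E
python3 - <<'E'
from geo import *
for a in [(1.88,120,25,.26),(1.88,120,25,.11)]: 
    print(finger(*a),row(*finger(*a)))
E
```

```text
(array([0.59988455, 0.22626072, 0.26      ]), 3.2757963267948966) [-0.2, 4.39, -0.02, 0.2, -0.01, -32.2]
(array([0.59988455, 0.22626072, 0.11      ]), 3.2757963267948966) [-0.21, 4.34, 14.98, 0.2, -0.01, -32.2]
```

{"api": "carry_out", "payload": {"moves": [[0,1.5,0,0,0,-7,255],[0,3,0,0,0,-14,255],[-0.2,4.4,0,0,0,-21,255],[-0.2,4.4,0,0,0,-28,255],[-0.2,4.4,1,0,0,-32.2,255],[-0.2,4.4,4,0,0,-32.2,255],[-0.2,4.4,7,0,0,-32.2,255],[-0.2,4.4,10,0,0,-32.2,255],[-0.2,4.4,12.5,0,0,-32.2,255],[-0.2,4.4,14,0,0,-32.2,255],[-0.2,4.4,15,0,0,-32.2,255],[-0.2,4.4,15,0,0,-32.2,255]]}}

```text
time_s: 2.97
eef_pos: [0.5989, 0.2264, 0.1075]
ee_rot: [-0.067, 0.998, 0.001, -0.001]
wrist_force: [-0.4, -0.3, 0.4]
width: 0.0003
```

```bash
python3 - <<'E'
from geo import *
p,R,s=cur(); print(p,R.as_matrix().round(3),np.round(s["q"],3),s["wrist_force"])
f=viewer.grab_frame("wrist"); cv2.imwrite("pics/w2.png",f["color"][:,:,::-1])
qs=np.linspace(1.85,0,20)
for i,q in enumerate(qs): print(i,round(q,3),row(*finger(q,120,max(0,3-i),.11)))
E
```

```text
[0.59887305 0.22636808 0.10750574] [[-0.991 -0.134 -0.003]
 [-0.134  0.991  0.002]
 [ 0.003  0.002 -1.   ]] [0.36  0.495 0.056 1.134 0.003 0.226] [-0.37834059 -0.34399003  0.39898097]
0 1.85 [-0.07, -2.6, -0.09, 0.17, -0.04, 1.7]
1 1.753 [-0.16, -3.88, -0.09, 0.16, -0.05, 7.28]
2 1.655 [-0.11, -5.16, -0.1, 0.16, -0.06, 12.86]
3 1.558 [0.07, -6.42, -0.1, 0.16, -0.07, 18.44]
4 1.461 [0.35, -7.57, -0.11, 0.16, -0.08, 24.02]
5 1.363 [0.73, -8.69, -0.11, 0.15, -0.08, 29.6]
6 1.266 [1.22, -9.76, -0.11, 0.15, -0.09, 35.17]
7 1.168 [1.81, -10.78, -0.11, 0.15, -0.1, 40.75]
8 1.071 [2.5, -11.74, -0.12, 0.14, -0.11, 46.33]
9 0.974 [3.28, -12.62, -0.12, 0.14, -0.11, 51.91]
10 0.876 [4.14, -13.43, -0.12, 0.13, -0.12, 57.49]
11 0.779 [5.07, -14.15, -0.12, 0.13, -0.13, 63.07]
12 0.682 [6.07, -14.77, -0.12, 0.12, -0.14, 68.65]
13 0.584 [7.13, -15.29, -0.12, 0.12, -0.14, 74.23]
14 0.487 [8.23, -15.71, -0.12, 0.11, -0.15, 79.81]
15 0.389 [9.37, -16.02, -0.12, 0.1, -0.16, 85.38]
16 0.292 [10.53, -16.22, -0.12, 0.1, -0.17, 90.96]
17 0.195 [11.71, -16.3, -0.12, 0.09, -0.17, 96.54]
18 0.097 [12.88, -16.27, -0.12, 0.08, -0.18, 102.12]
19 0.0 [14.05, -16.13, -0.12, 0.08, -0.19, 107.7]
```

View pics/w2.png

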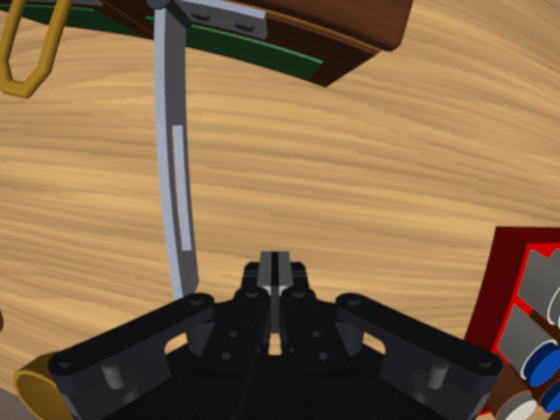

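{"api": "carry_out", "payload": {"moves": [[0,-1.4,0,0,0,1,255],[0,-2.6,0,0,0,1.7,255],[-0.1,-3.3,0,0,0,4.5,255],[-0.16,-3.9,0,0,0,7.3,255],[-0.15,-4.5,0,0,0,10,255],[-0.1,-5.2,0,0,0,12.9,255],[0,-5.8,0,0,0,15.7,255],[0.1,-6.4,0,0,0,18.4,255],[0.2,-7,0,0,0,21.2,255],[0.35,-7.6,0,0,0,24,255],[0.55,-8.15,0,0,0,26.8,255],[0.75,-8.7,0,0,0,29.6,255]]}}

```text
time_s: 4.02
eef_pos: [0.6046, 0.1381, 0.1104]
ee_rot: [0.192, 0.981, 0.002, 0.0]
wrist_force: [0.5, -0.2, 0.4]
width: -0.0001
```

```bash
python3 - <<'E'
from geo import *
p,R,s=cur(); print(p,R.as_matrix().round(3),np.round(s["q"],3),s["wrist_force"])
f=viewer.grab_frame("wrist"); cv2.imwrite("pics/w3.png",f["color"][:,:,::-1])
qs=np.linspace(1.363,0,15)
for i,q in enumerate(qs): print(i,round(q,3),row(*finger(q,121,0,.109)))
E
```

```text
[0.60463669 0.13807628 0.11036919] [[-0.926  0.377  0.001]
 [ 0.377  0.926  0.003]
 [ 0.     0.003 -1.   ]] [ 0.223  0.458 -0.     1.111  0.003  0.61 ] [ 0.54784593 -0.24079193  0.40151169]
0 1.363 [0.02, 0.2, 0.13, 0.16, -0.02, -0.44]
1 1.266 [-0.1, -0.98, 0.13, 0.16, -0.03, 5.13]
2 1.168 [-0.09, -2.17, 0.13, 0.16, -0.04, 10.71]
3 1.071 [0.03, -3.35, 0.12, 0.16, -0.04, 16.29]
4 0.974 [0.26, -4.52, 0.12, 0.16, -0.05, 21.87]
5 0.876 [0.6, -5.65, 0.12, 0.15, -0.06, 27.45]
6 0.779 [1.06, -6.75, 0.11, 0.15, -0.07, 33.02]
7 0.682 [1.62, -7.8, 0.11, 0.15, -0.07, 38.6]
8 0.584 [2.28, -8.79, 0.11, 0.15, -0.08, 44.18]
9 0.487 [3.03, -9.71, 0.11, 0.14, -0.09, 49.76]
10 0.389 [3.86, -10.55, 0.1, 0.14, -0.1, 55.34]
11 0.292 [4.78, -11.31, 0.1, 0.13, -0.1, 60.92]
12 0.195 [5.76, -11.98, 0.1, 0.13, -0.11, 66.49]
13 0.097 [6.81, -12.54, 0.1, 0.13, -0.12, 72.07]
14 0.0 [7.9, -13.01, 0.1, 0.12, -0.13, 77.65]
```

View pics/w3.png

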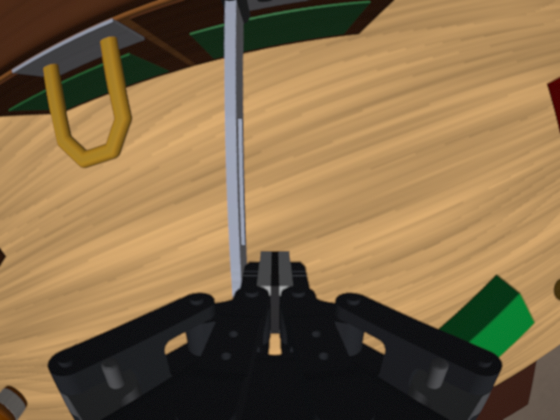

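{"api": "carry_out", "payload": {"moves": [[-0.1,-1,0.1,0,0,5,255],[-0.1,-2.2,0.1,0,0,10.7,255],[0,-3.35,0.1,0,0,16.3,255],[0.25,-4.5,0.1,0,0,21.9,255],[0.6,-5.65,0.1,0,0,27.5,255],[1.05,-6.75,0.1,0,0,33,255],[1.6,-7.8,0.1,0,0,38.6,255],[2.3,-8.8,0.1,0,0,44.2,255],[3,-9.7,0.1,0,0,49.8,255],[3.85,-10.55,0.1,0,0,55.3,255],[4.3,-10.95,0.1,0,0,58,255],[4.8,-11.3,0.1,0,0,60.9,255]]}}

```text
time_s: 5.07
eef_pos: [0.5171, 0.0499, 0.1102]
ee_rot: [0.666, 0.746, 0.002, 0.0]
wrist_force: [1.3, 0.4, 0.4]
width: 0.0
```

```bash
python3 - <<'E'
from geo import *
p,R,s=cur(); print(p,R.as_matrix().round(3),np.round(s["q"],3),s["wrist_force"])
for n in ("wrist","scene"):
    f=viewer.grab_frame(n); cv2.imwrite(f"pics/{n}4.png",f["color"][:,:,::-1])
qs=np.linspace(.3,0,7)
for i,q in enumerate(qs): print(i,round(q,3),row(*finger(q,121,0,.109)))
E
```

```text
[0.51708054 0.04993514 0.11023304] [[-0.114  0.993  0.003]
 [ 0.993  0.114  0.003]
 [ 0.002  0.003 -1.   ]] [ 0.095  0.297 -0.255  1.016  0.002  1.551] [1.26107052 0.41830421 0.38849546]
0 0.3 [0.08, 0.14, 0.11, 0.13, -0.14, -0.51]
1 0.25 [0.0, -0.47, 0.11, 0.13, -0.14, 2.35]
2 0.2 [-0.04, -1.08, 0.11, 0.13, -0.14, 5.22]
3 0.15 [-0.05, -1.69, 0.11, 0.12, -0.15, 8.08]
4 0.1 [-0.03, -2.3, 0.11, 0.12, -0.15, 10.95]
5 0.05 [0.02, -2.9, 0.11, 0.12, -0.15, 13.81]
6 0.0 [0.1, -3.51, 0.1, 0.11, -0.16, 16.67]
```

View pics/wrist4.png

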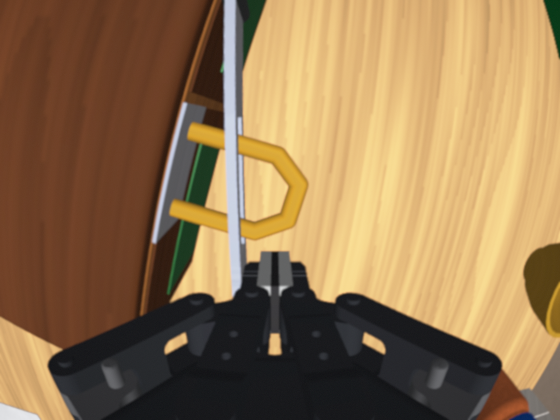

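View pics/scene4.png

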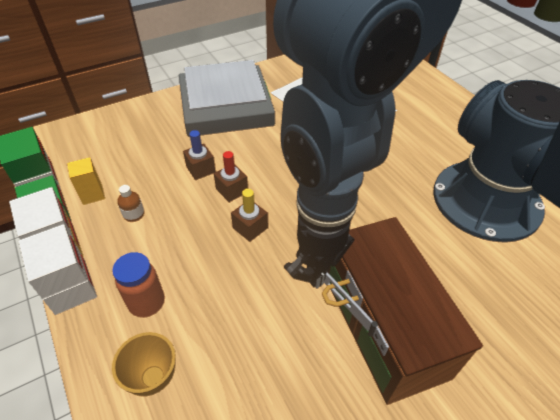

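{"api": "carry_out", "payload": {"moves": [[0,-0.5,0.1,0,0,2.4,255],[-0.1,-1.1,0.1,0,0,5.2,255],[-0.1,-1.7,0.1,0,0,8.1,255],[-0.1,-2.3,0.1,0,0,11,255],[-0.1,-2.6,0.1,0,0,12.4,255],[-0.1,-2.9,0.1,0,0,13.8,255],[-0.1,-3.2,0.1,0,0,15.2,255]]}}

```text
time_s: 5.75
eef_pos: [0.4854, 0.0454, 0.1094]
ee_rot: [0.758, 0.652, 0.002, -0.0]
wrist_force: [0.7, -0.4, 0.6]
width: -0.0001
```

```bash
python3 - <<'E'
from geo import *
p,R,s=cur(); print(p,R.as_matrix().round(3),np.round(s["q"],3),s["wrist_force"])
f=viewer.grab_frame("wrist"); cv2.imwrite(f"pics/wrist5.png",f["color"][:,:,::-1])
for g in (2,1,0,-1,-2): print(g,row(*finger(0,121,g,.109)))
E
```

```text
[0.48544385 0.04536339 0.10942091] [[ 0.149  0.989  0.003]
 [ 0.989 -0.149  0.003]
 [ 0.003  0.003 -1.   ]] [ 0.092  0.248 -0.329  0.991  0.002  1.812] [ 0.74755488 -0.39336097  0.58161487]
2 [0.12, -0.12, 0.03, 0.1, -0.17, 1.33]
1 [0.13, -0.22, 0.03, 0.1, -0.17, 1.33]
0 [0.13, -0.32, 0.03, 0.1, -0.17, 1.33]
-1 [0.13, -0.42, 0.03, 0.1, -0.17, 1.33]
-2 [0.13, -0.52, 0.03, 0.1, -0.17, 1.33]
```

View pics/wrist5.png

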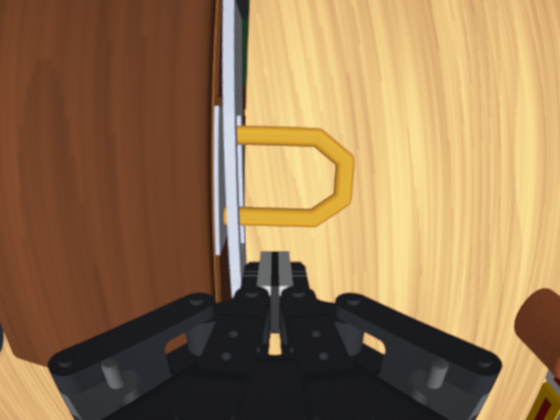

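{"api": "carry_out", "payload": {"moves": [[0,-0.2,0,0,0,1,255],[0,-0.4,0,0,0,1.3,255],[0,-0.5,0,0,0,1.3,255],[0,-0.5,0,0,0,1.3,255]]}}

```text
time_s: 6.13
eef_pos: [0.4808, 0.0459, 0.1095]
ee_rot: [0.766, 0.643, 0.002, 0.001]
wrist_force: [4.2, -1.9, -1.9]
width: 0.0
```

```bash
python3 - <<'E'
from geo import *
p,R,s=cur(); print(p,R.as_matrix().round(3),np.round(s["q"],3),s["wrist_force"])
f=viewer.grab_frame("wrist"); cv2.imwrite(f"pics/wrist6.png",f["color"][:,:,::-1])
E
```

```text
[0.48078314 0.04590431 0.10947938] [[ 0.173  0.985  0.004]
 [ 0.985 -0.173  0.002]
 [ 0.003  0.004 -1.   ]] [ 0.094  0.24  -0.34   0.987  0.002  1.839] [ 4.24575459 -1.8945598  -1.89955897]
```

View pics/wrist6.png

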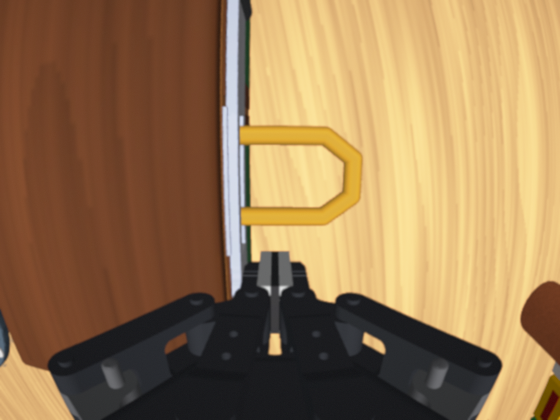

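{"api": "carry_out", "payload": {"moves": [[0,-0.2,0,0,0,0,255],[0,-0.3,0,0,0,0,255],[0,-0.3,0,0,0,0,255]]}}

```text
time_s: 6.43
eef_pos: [0.4806, 0.046, 0.1098]
ee_rot: [0.766, 0.643, 0.004, 0.003]
wrist_force: [11.9, -3.7, -7.9]
width: -0.0001
```

```bash
python3 - <<'E'
from geo import *
import pickle
p,R,s=cur(); print(p,R.as_matrix().round(3),np.round(s["q"],3),s["wrist_force"])
f=viewer.grab_frame("wrist"); cv2.imwrite(f"pics/wrist7.png",f["color"][:,:,::-1])
pickle.dump((f,p,R.as_quat()),open("w7.pkl","wb"))
cv2.imwrite("pics/w7z.png",cv2.resize(f["color"][100:250,200:400,::-1],None,fx=4,fy=4,interpolation=cv2.INTER_CUBIC))
E
```

```text
[0.48058259 0.0459828  0.10978494] [[ 0.173  0.985  0.009]
 [ 0.985 -0.173  0.001]
 [ 0.002  0.009 -1.   ]] [ 0.095  0.236 -0.345  0.981 -0.     1.84 ] [11.91083698 -3.72469323 -7.94724439]
```

View pics/w7z.png

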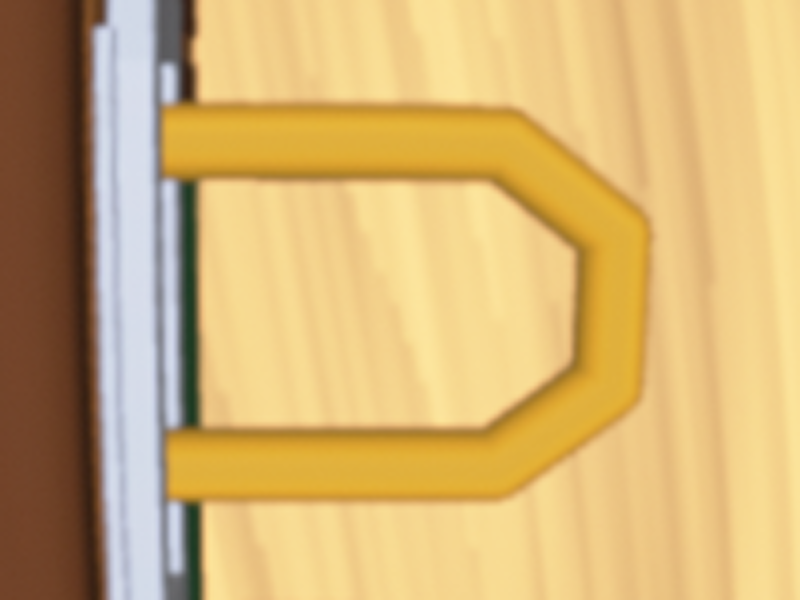

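```bash
python3 - <<'E'
from geo import *
import pickle
f,p,Rq=pickle.load(open("w7.pkl","rb"));R=Ro.from_quat(Rq)
px=lambda u:np.array(u)/4+[200,100]
V=[((510,143),lambda a,b,e,g:(a,17,0)),((614,235),lambda a,b,e,g:(18,b,0)),((608,383),lambda a,b,e,g:(18,-b,0)),((497,463),lambda a,b,e,g:(a,-17,0)),
((170,463),lambda a,b,e,g:(e,-17,0)),((165,142),lambda a,b,e,g:(g,17,0))]
def r(v): return np.concatenate([wproj(f,p,R,st2w(v[:3],np.array(fn(*v[3:]),float)))[0]-px(u) for u,fn in V])
s=least_squares(r,[.503,.09,-.18,5,8,-28,-28],x_scale=[.01,.01,.1,5,5,5,5]); print(np.round(s.x,4),np.round(s.fun,2))
t=np.array([*p[:2]])-s.x[:2];a=s.x[2];print("tcp in staple",(Ro.from_euler('z',-a).apply([*t,0])*1000).round(1))
print(row(p+R.apply([0,.02,0]),np.arctan2(.985,.173)))
E
```

```text
[  0.5016   0.0887  -0.1772   6.5567   7.8769 -28.2694 -28.26  ] [-0.17  0.    0.22 -0.13 -0.21 -0.16  0.18  0.49 -0.    0.36 -0.01 -0.5 ]
tcp in staple [-13.2 -45.8   0. ]
[-0.0, 2.0, -0.0, 0.5, -0.14, -0.0]
```

```bash
sed -i 's/^C=.*/C=[.5017,.0888,-.177]/' geo.py; python3 - <<'E'
from geo import *
p,R,s=cur(); y0=1.397
print(row([.5005,.0425,.11],y0));print(row([.5005,.0425,.2],y0));print(row([.5005,.0425,.25],y0))
for k in np.linspace(0,1,13): print(row([.5005+.0065*k,.0425-.3585*k,.25],y0+(2.965-y0)*k))
E
```

```text
[0.0, 2.02, -0.01, 0.5, -0.14, -0.01]
[0.02, 2.1, -9.01, 0.5, -0.14, -0.01]
[0.03, 2.14, -14.01, 0.5, -0.14, -0.01]
[0.03, 2.14, -14.01, 0.5, -0.14, -0.01]
[-2.9, 2.71, -14.01, 0.51, -0.11, -7.49]
[-5.83, 3.28, -14.01, 0.51, -0.07, -14.98]
[-8.76, 3.85, -14.01, 0.52, -0.04, -22.47]
[-11.7, 4.42, -14.01, 0.52, -0.01, -29.95]
[-14.63, 4.99, -14.02, 0.53, 0.03, -37.44]
[-17.56, 5.56, -14.02, 0.53, 0.06, -44.93]
[-20.5, 6.14, -14.02, 0.53, 0.1, -52.41]
[-23.43, 6.71, -14.02, 0.52, 0.13, -59.9]
[-26.36, 7.28, -14.03, 0.52, 0.17, -67.39]
[-29.3, 7.85, -14.03, 0.52, 0.21, -74.87]
[-32.23, 8.42, -14.03, 0.51, 0.24, -82.36]
[-35.16, 8.99, -14.03, 0.5, 0.28, -89.85]
```

{"api": "carry_out", "payload": {"moves": [[0,0.8,0,0.5,0,0,255],[0,2,0,0.5,0,0,255],[0,2.1,-1,0.5,0,0,255],[0,2.1,-4,0.5,0,0,255],[0,2.1,-8,0.5,0,0,255],[0,2.1,-12,0.5,0,0,128],[0,2.1,-14,0.5,0,0,0],[-3,2.7,-14,0.5,0,-7,0],[-6,3.3,-14,0.5,0,-14,0],[-9,3.9,-14,0.5,0,-21,0],[-12,4.5,-14,0.5,0,-28,0],[-15,5,-14,0.5,0,-35,0],[-18,5.6,-14,0.5,0,-42,0],[-21,6.2,-14,0.5,0,-49,0],[-24,6.8,-14,0.5,0,-56,0],[-27,7.4,-14,0.5,0,-63,0],[-30,8,-14,0.5,0,-70,0],[-32,8.4,-14,0.5,0,-77,0],[-34,8.8,-14,0.5,0,-84,0],[-35,9,-14,0.5,0.2,-90,0]]}}

```text
time_s: 8.15
eef_pos: [0.507, -0.3164, 0.2491]
ee_rot: [0.084, 0.996, -0.0, -0.0]
wrist_force: [0.4, -0.1, 0.3]
width: 0.0855
```

```bash
python3 - <<'E'
from geo import *
import pickle
for n in ("scene","top"):
    f=viewer.grab_frame(n); cv2.imwrite(f"pics/{n}8.png",f["color"][:,:,::-1])
p,R,s=cur(); print(p,R.as_matrix().round(3),np.round(s["q"],3),s["wrist_force"],s["width"])
f=viewer.grab_frame("wrist"); cv2.imwrite(f"pics/wrist8.png",f["color"][:,:,::-1])
pickle.dump((f,p,R.as_quat()),open("w8.pkl","wb"))
E
```

```text
[ 0.50703617 -0.31569491  0.24892368] [[-0.985  0.173 -0.   ]
 [ 0.173  0.985 -0.   ]
 [ 0.    -0.    -1.   ]] [-0.557  0.361  0.207  1.417 -0.    -0.383] [ 0.17601725 -0.18262755  0.71856307] 0.08510504714138864
```

View pics/wrist8.png

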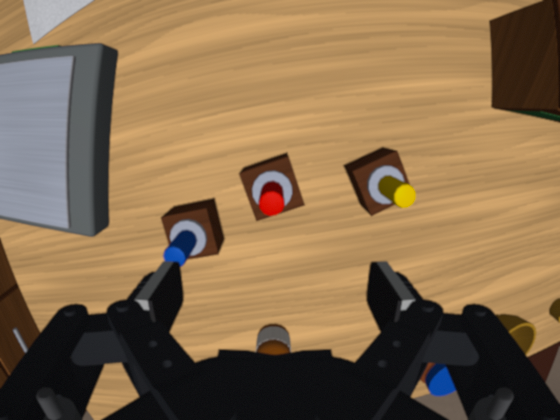

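View pics/scene8.png

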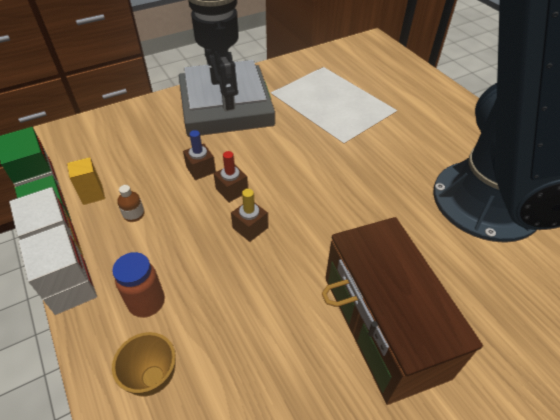

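```bash
python3 - <<'E'
from geo import *
import pickle
f,p,Rq=pickle.load(open("w8.pkl","rb"));R=Ro.from_quat(Rq)
im=f["color"].astype(int); 
top=((im[...,0]>170)&(im[...,1]<60)).astype(np.uint8)
n,l,st,ce=cv2.connectedComponentsWithStats(top); print(st[1:],ce[1:])
i=1+np.argmin(np.hypot(*(ce[1:]-[272,200]).T)); u=ce[i]
s=least_squares(lambda v:wproj(f,p,R,[v[0],v[1],.114])[0]-u,[.507,-.317]); print("pin top",s.x)
s2=least_squares(lambda v:wproj(f,p,R,[v[0],v[1],.060])[0]-(272,189),[.507,-.317]); print("collar",s2.x)
o=f["color"][:,:,::-1].copy(); o=cv2.resize(o[130:280,200:350],None,fx=4,fy=4,interpolation=cv2.INTER_CUBIC)
th=np.linspace(0,6.28,40)
for z,r in((.114,.012),(.06,.021)):
    P=np.c_[s.x[0]+r*np.cos(th),s.x[1]+r*np.sin(th),0*th+z]
    cv2.polylines(o,[((wproj(f,p,R,P)-[200,130])*4+2).astype(int)],True,(0,255,0),1)
cv2.imwrite("pics/w8z.png",o)
E
```

```text
[[259 192  25  24 451]] [[271.27716186 203.13525499]]
pin top [ 0.50642977 -0.31928032]
collar [ 0.50504417 -0.31880451]
```

View pics/w8z.png

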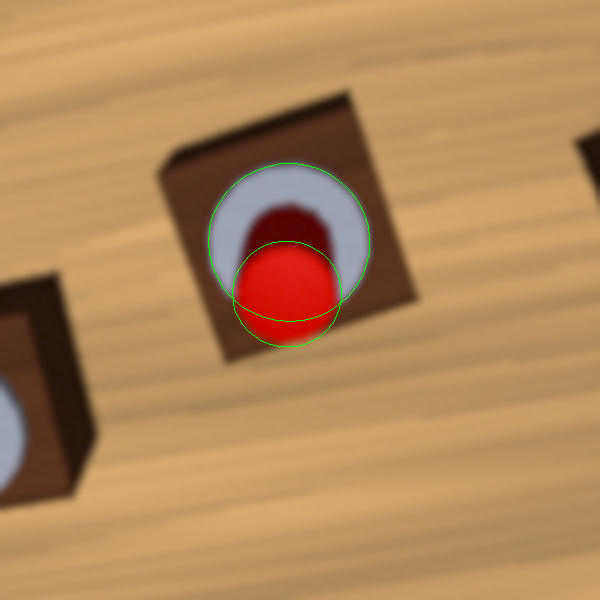

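```bash
python3 - <<'E'
from geo import *
print(row([.506,-.319,.15],2.965)); print(row([.506,-.319,.072],2.965))
E
```

```text
[0.02, -0.45, 9.91, -0.01, -0.02, -0.06]
[0.02, -0.45, 17.71, -0.01, -0.02, -0.06]
```

{"api": "carry_out", "payload": {"moves": [[0,-0.2,2,0,0,0,0],[0,-0.45,5,0,0,0,0],[0,-0.45,8,0,0,0,0],[0,-0.45,10,0,0,0,0],[0,-0.45,12,0,0,0,0],[0,-0.45,14,0,0,0,0],[0,-0.45,15.5,0,0,0,0],[0,-0.45,16.5,0,0,0,0],[0,-0.45,17.3,0,0,0,0],[0,-0.45,17.7,0,0,0,0],[0,-0.45,17.7,0,0,0,0]]}}

```text
time_s: 9.22
eef_pos: [0.5061, -0.3186, 0.0718]
ee_rot: [0.089, 0.996, 0.0, -0.0]
wrist_force: [0.3, -0.3, -0.2]
width: 0.0854
```

```bash
python3 - <<'E'
from geo import *
p,R,s=cur(); print(p,s["wrist_force"],s["width"])
for n in("wrist","scene"):
    f=viewer.grab_frame(n); cv2.imwrite(f"pics/{n}9.png",f["color"][:,:,::-1])
E
```

```text
[ 0.5061273  -0.31856498  0.07177218] [ 0.31346509 -0.34913835 -0.15249247] 0.08540596564396961
```

View pics/wrist9.png

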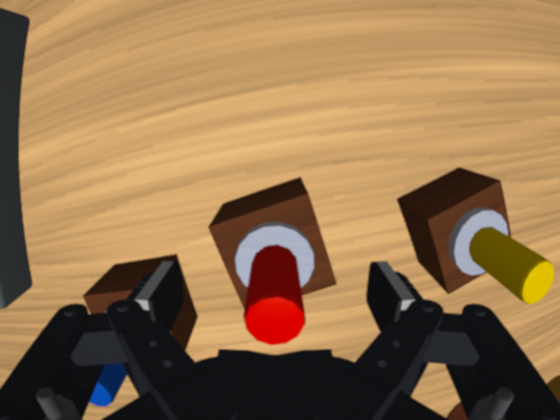

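{"api": "carry_out", "payload": {"moves": [[0,0,0,0,0,0,255],[0,0,0,0,0,0,255],[0,0,0,0,0,0,255],[0,0,0,0,0,0,255],[0,0,0,0,0,0,255],[0,0,0,0,0,0,255],[0,0,0,0,0,0,255],[0,0,0,0,0,0,255],[0,0,-1,0,0,0,255],[0,0,-3,0,0,0,255]], "newtons": 60}}

```text
time_s: 10.15
eef_pos: [0.5051, -0.3182, 0.1011]
ee_rot: [0.089, 0.996, 0.001, -0.002]
wrist_force: [0.3, 0.1, -2.2]
width: 0.0225
```

```bash
python3 - <<'E'
from geo import *
p,R,s=cur(); print(p,s["wrist_force"],s["width"])
for n in("wrist","scene"):
    f=viewer.grab_frame(n); cv2.imwrite(f"pics/{n}10.png",f["color"][:,:,::-1])
E
```

```text
[ 0.50510428 -0.31817095  0.10112985] [ 0.25693333  0.12352482 -2.21202973] 0.022524359411677877
```

View pics/wrist10.png

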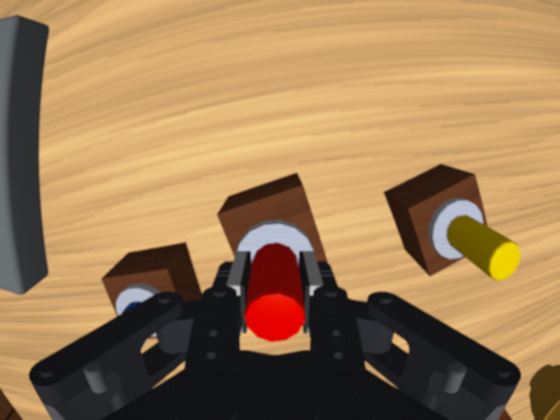

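{"api": "carry_out", "payload": {"moves": [[0,0,-3,0,0,0,255],[0,0,-6,0,0,0,255],[0,0,-9,0,0,0,255],[0,0,-12,0,0,0,255],[0,0,-13.5,0,0,0,255],[0,0,-14,0,0,0,255],[0,0,-14,0,0,0,255]]}}

```text
time_s: 10.83
eef_pos: [0.5077, -0.3198, 0.2462]
ee_rot: [0.089, 0.996, -0.001, 0.003]
wrist_force: [-0.0, 0.4, -0.6]
width: 0.0223
```

```bash
python3 - <<'E'
from geo import *
p,R,s=cur(); print(p,R.as_matrix().round(4),s["wrist_force"],s["width"])
for n in("wrist","scene"):
    f=viewer.grab_frame(n); cv2.imwrite(f"pics/{n}11.png",f["color"][:,:,::-1])
    if n=="wrist":
        im=f["color"].astype(int); top=((im[...,0]>170)&(im[...,1]<60)).astype(np.uint8)
        nn,l,st,ce=cv2.connectedComponentsWithStats(top); i=1+np.argmax(st[1:,4]); print(st[i],ce[i])
        s=least_squares(lambda v:wproj(f,np.zeros(3),Ro.identity(),[v[0],v[1],-.0422])[0]-ce[i],[0,0]);print("handle top in tool",s.x)
E
```

```text
[ 0.50772749 -0.31979988  0.24621912] [[-0.9842  0.1772  0.0052]
 [ 0.1772  0.9842 -0.0034]
 [-0.0058 -0.0024 -1.    ]] [-0.00630167  0.39049955 -0.56048086] 0.022309204817639323
[ 245  294   59   48 2142] [274.44444444 317.12838469]
handle top in tool [ 0.00220134 -0.00083475]
```

View pics/wrist11.png

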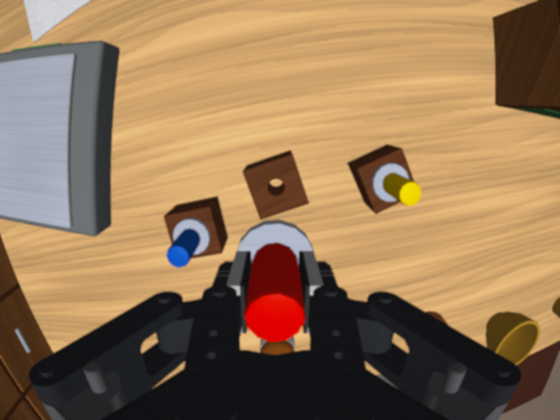

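View pics/scene11.png

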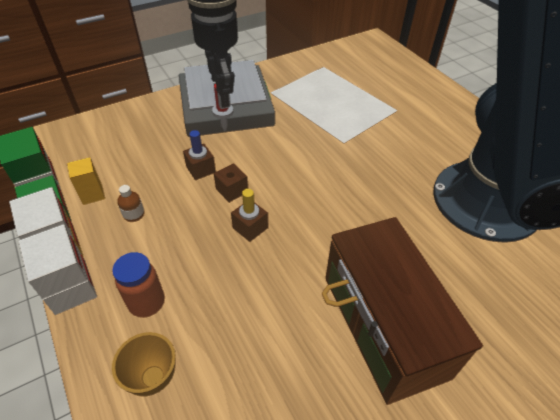

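```bash
python3 - <<'E'
from geo import *
f=viewer.grab_frame("wrist"); im=f["color"]; 
cv2.imwrite("pics/w11z.png",cv2.resize(im[200:350,200:350,::-1],None,fx=4,fy=4,interpolation=cv2.INTER_CUBIC))
th=np.linspace(0,6.28,100)
for X in(-.004,-.002,0,.002,.004):
    c=wproj(f,np.zeros(3),Ro.identity(),np.c_[X+.021*np.cos(th),-.0008+.021*np.sin(th),0*th+.0118]); t=wproj(f,np.zeros(3),Ro.identity(),np.c_[X+.012*np.cos(th),-.0008+.012*np.sin(th),0*th-.0422])
    print(X,"collar",c.min(0).round(1),c.max(0).round(1),"top",t.min(0).round(1),t.max(0).round(1))
E
```

```text
-0.004 collar [234.4 230.7] [314.6 302.7] top [242.4 303.9] [306.6 354.3]
-0.002 collar [234.2 226.9] [314.8 299.6] top [242.2 299.1] [306.9 350.5]
0 collar [234.1 223.1] [314.9 296.5] top [241.9 294.3] [307.1 346.7]
0.002 collar [233.9 219.2] [315.1 293.4] top [241.7 289.4] [307.4 342.8]
0.004 collar [233.7 215.4] [315.3 290.2] top [241.4 284.4] [307.6 338.8]
```

View pics/w11z.png

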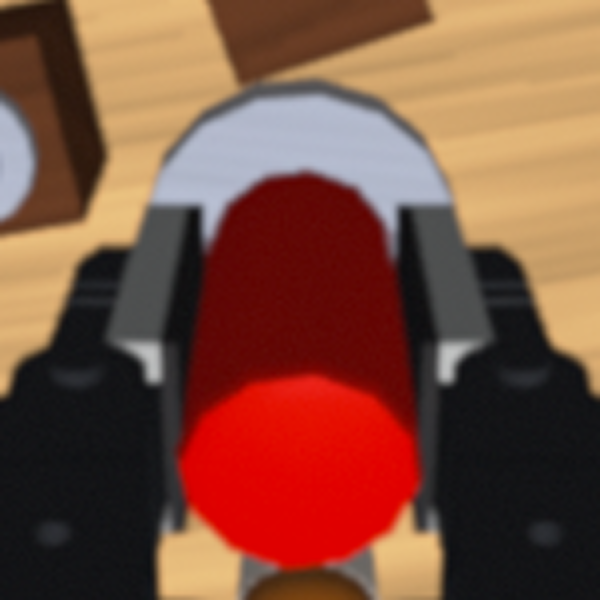

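```bash
python3 - <<'E'
from geo import *
y=C[2]+np.pi
print(row([.5018,.0896,.245],y))
E
```

```text
[7.73, 40.15, -0.18, -0.05, 0.1, -0.06]
```

{"api": "carry_out", "payload": {"moves": [[0.3,1.3,0,0,0,0,255],[0.8,4,0,0,0,0,255],[1.5,7.5,0,0,0,0,255],[2.2,11,0,0,0,0,255],[2.9,14.5,0,0,0,0,255],[3.5,18,0,0,0,0,255],[4.2,21.5,0,0,0,0,255],[4.9,25,0,0,0,0,255],[5.6,28.5,0,0,0,0,255],[6.2,32,0,0,0,0,255],[6.8,35,-0.1,0,0,0,255],[7.2,37.5,-0.1,0,0,0,255],[7.5,39.2,-0.1,0,0,0,255],[7.7,40,-0.1,0,0.1,0,255],[7.7,40.15,-0.1,0,0.1,0,255],[7.7,40.15,-0.1,0,0.1,0,255]]}}

```text
time_s: 12.32
eef_pos: [0.5016, 0.0897, 0.2435]
ee_rot: [0.088, 0.996, -0.001, -0.001]
wrist_force: [-0.4, 1.2, -2.1]
width: 0.0225
```

```bash
python3 - <<'E'
from geo import *
p,R,s=cur(); print(p,R.as_matrix().round(4),s["wrist_force"],s["width"])
for n in("wrist","scene","top"):
    f=viewer.grab_frame(n); cv2.imwrite(f"pics/{n}12.png",f["color"][:,:,::-1])
y=C[2]+np.pi
for z in(.215,.19,.16,.146): print(z,row([.5018,.0896,z],y))
E
```

```text
[0.50158535 0.08969501 0.2435497 ] [[-0.9843  0.1762 -0.0015]
 [ 0.1762  0.9843 -0.0012]
 [ 0.0013 -0.0015 -1.    ]] [-0.37497184  1.16682843 -2.08002466] 0.02249424856965657
0.215 [0.03, 0.1, 2.9, -0.07, -0.02, -0.13]
0.19 [0.03, 0.1, 5.4, -0.07, -0.02, -0.13]
0.16 [0.03, 0.1, 8.4, -0.07, -0.02, -0.13]
0.146 [0.03, 0.1, 9.8, -0.07, -0.02, -0.13]
```

View pics/wrist12.png

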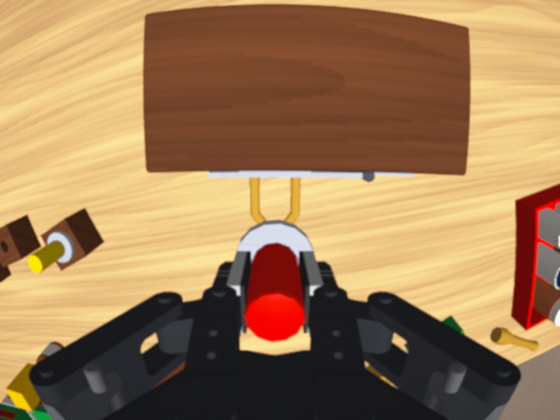

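View pics/scene12.png

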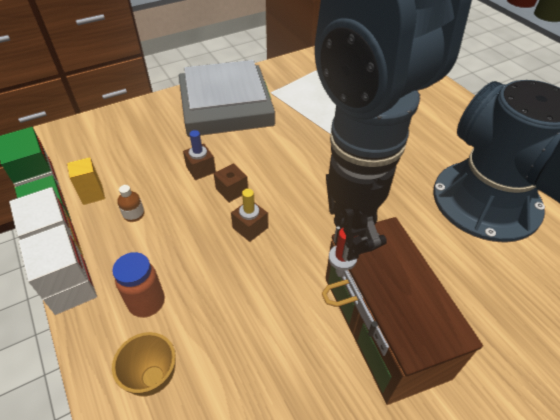

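{"api": "carry_out", "payload": {"moves": [[0,0,1,0,0,0,255],[0,0.1,2.5,0,0,0,255],[0,0.1,4,0,0,0,255],[0,0.1,5.5,0,0,0,255],[0,0.1,6.8,0,0,0,255],[0,0.1,7.8,0,0,0,255],[0,0.1,8.5,0,0,0,255],[0,0.1,9,0,0,0,255],[0,0.1,9,0,0,0,255]]}}

```text
time_s: 13.22
eef_pos: [0.5017, 0.0892, 0.1531]
ee_rot: [0.09, 0.996, -0.001, -0.001]
wrist_force: [-0.6, 0.1, -1.3]
width: 0.0226
```

```bash
python3 - <<'E'
from geo import *
p,R,s=cur(); print(p,R.as_matrix().round(4),s["wrist_force"],s["width"])
for n in("wrist","scene"):
    f=viewer.grab_frame(n); cv2.imwrite(f"pics/{n}13.png",f["color"][:,:,::-1])
im=f["color"][150:350,260:460,::-1]; cv2.imwrite("pics/s13z.png",cv2.resize(im,None,fx=3,fy=3,interpolation=cv2.INTER_CUBIC))
E
```

```text
[0.50174285 0.0891642  0.15311689] [[-0.9839  0.1788 -0.0018]
 [ 0.1788  0.9839 -0.0013]
 [ 0.0016 -0.0016 -1.    ]] [-0.58461853  0.14588705 -1.26582438] 0.022614416903535967
```

View pics/wrist13.png

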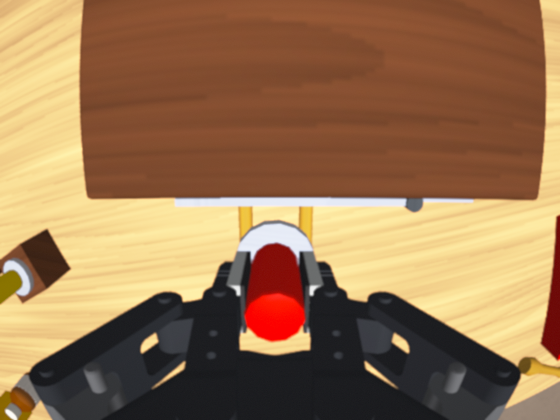

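View pics/s13z.png

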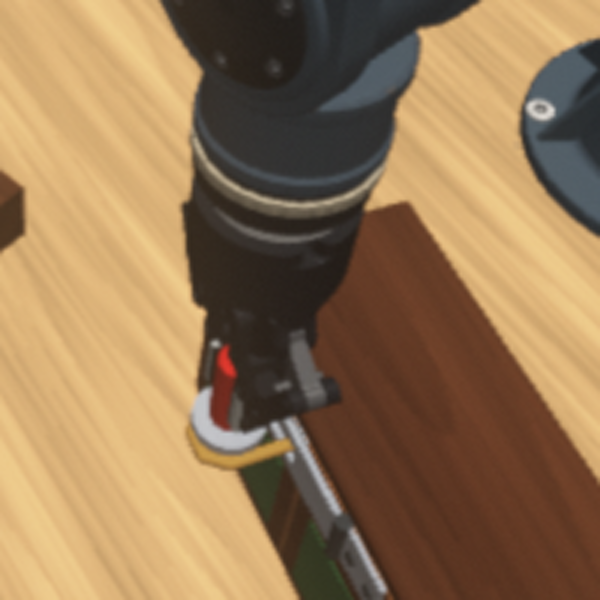

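{"api": "carry_out", "payload": {"moves": [[0,0,0.3,0,0,0,255],[0,0,0.5,0,0,0,255],[0,0,0.7,0,0,0,255],[0,0,0.7,0,0,0,255]]}}

```text
time_s: 13.65
eef_pos: [0.5022, 0.0894, 0.1471]
ee_rot: [0.09, 0.996, -0.001, -0.0]
wrist_force: [-0.2, 0.4, -1.1]
width: 0.0225
```

{"api": "carry_out", "payload": {"moves": [[0,0,0.2,0,0,0,255],[0,0,0.35,0,0,0,255],[0,0,0.35,0,0,0,255]]}}

```text
time_s: 13.9
eef_pos: [0.5025, 0.0895, 0.145]
ee_rot: [0.09, 0.996, -0.0, 0.001]
wrist_force: [-3.8, -0.2, 12.7]
width: 0.0226
```

{"api": "carry_out", "payload": {"moves": [[0,0,-0.1,0,0,0,255],[0,0,-0.1,0,0,0,170],[0,0,-0.1,0,0,0,120],[0,0,-0.1,0,0,0,70],[0,0,-0.1,0,0,0,40],[0,0,-0.1,0,0,0,40],[0,0,-0.1,0,0,0,40],[0,0,-0.1,0,0,0,40]]}}

```text
time_s: 14.57
eef_pos: [0.5024, 0.0895, 0.1459]
ee_rot: [0.09, 0.996, -0.0, 0.001]
wrist_force: [0.2, -0.3, 0.1]
width: 0.0717
```

```bash
python3 - <<'E'
from geo import *
p,R,s=cur(); print(p,s["wrist_force"],s["width"])
for n in("wrist","scene"):
    f=viewer.grab_frame(n); cv2.imwrite(f"pics/{n}14.png",f["color"][:,:,::-1])
E
```

```text
[0.50244027 0.08949659 0.14585605] [ 0.23954475 -0.27400938  0.12239301] 0.07168716963166168
```

View pics/wrist14.png

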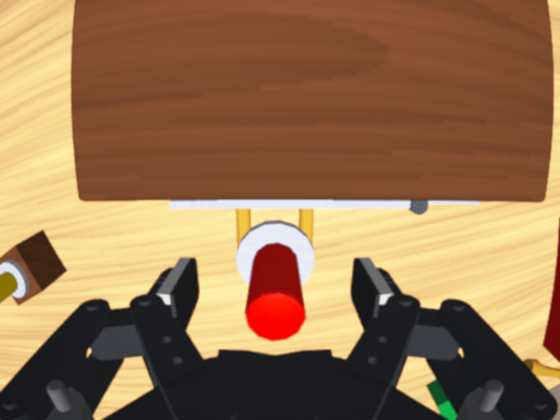

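The pin stands upright and is released, with the handle top at (275,317). I'll go straight up.

{"api": "carry_out", "payload": {"moves": [[0,0,-0.7,0,0,0,40],[0,0,-2,0,0,0,40],[0,0,-4,0,0,0,40],[0,0,-6.5,0,0,0,40],[0,0,-9,0,0,0,40],[0,0,-11.5,0,0,0,40],[0,0,-13,0,0,0,40],[0,0,-14,0,0,0,40],[0,0,-14,0,0,0,40],[0,0,-14,0,0,0,40]]}}

```text
time_s: 15.5
eef_pos: [0.5024, 0.0896, 0.2858]
ee_rot: [0.09, 0.996, -0.0, 0.001]
wrist_force: [0.6, -0.4, -0.8]
width: 0.0719
```

```bash
python3 - <<'E'
from geo import *
p,R,s=cur(); print(p,s["wrist_force"],s["width"])
f=viewer.grab_frame("wrist"); cv2.imwrite(f"pics/wrist15.png",f["color"][:,:,::-1])
im=f["color"].astype(int); top=((im[...,0]>170)&(im[...,1]<60)).astype(np.uint8)
n,l,st,ce=cv2.connectedComponentsWithStats(top); i=1+np.argmax(st[1:,4]); print(st[i],ce[i])
for z in(.186,):
    v=least_squares(lambda v:wproj(f,p,R,[v[0],v[1],z])[0]-ce[i],[.5,.09]).x
    print("top in staple mm",Ro.from_euler('z',-C[2]).apply([v[0]-C[0],v[1]-C[1],0])*1000)
for n in("scene","top"):
    f=viewer.grab_frame(n); cv2.imwrite(f"pics/{n}15.png",f["color"][:,:,::-1])
    if n=="scene": cv2.imwrite("pics/s15z.png",cv2.resize(f["color"][220:370,260:460,::-1],None,fx=4,fy=4,interpolation=cv2.INTER_CUBIC)); print(proj(f,st2w(C,np.array([[0,0,66.],[0,0,12]]))))
E
```

```text
[0.50238527 0.08960603 0.28579194] [ 0.63754508 -0.39278304 -0.83134139] 0.07187555879327578
[513 184  47 131 602] [525.90033223 236.37873754]
top in staple mm [ 24.75533205 252.39864118   0.        ]
[[339.86821892 271.43666395]
 [336.17577754 289.70548724]]
```

View pics/wrist15.png

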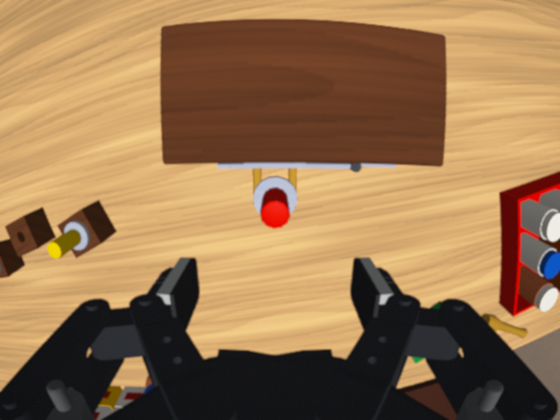

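View pics/s15z.png

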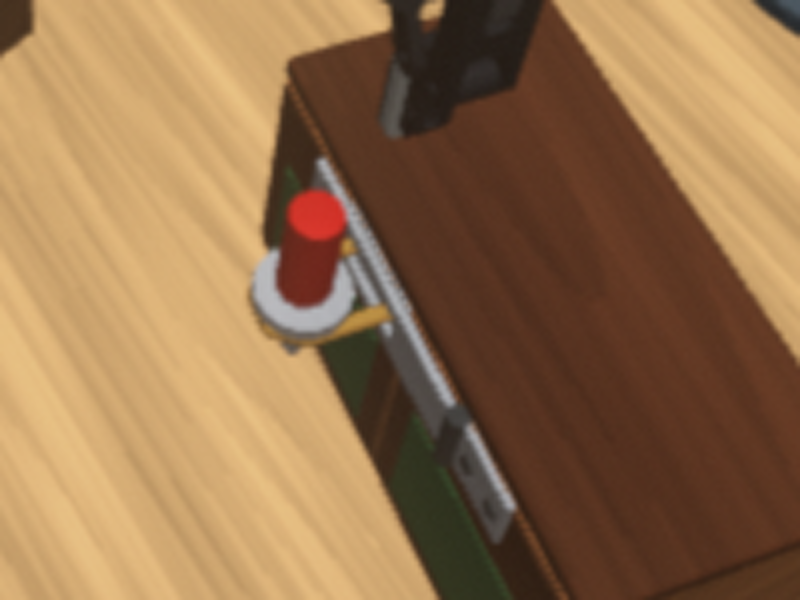

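```bash
python3 - <<'E'
from geo import *
import cv2
p,R,s=cur(); f=viewer.grab_frame("wrist")
for P in((0,0,66.),(0,0,12.)): print(wproj(f,p,R,st2w(C,np.array(P))))
print(workorder.finish_job(), bot.observe()["time_s"])
E
```

```text
[[274.73404125 214.78414391]]
[[274.75448693 198.5309566 ]]
the job is handed in; nothing more can be done
the job is handed in; nothing more can be done
```

The chest is locked and the job is handed in, at about 16 s of the 54 s allowed; the judge gives no verdict.

- **Hasp:** I pushed it shut with the closed fingers. At its stop it no longer moved, and the force rose to about 12 N. The later wrist and scene pictures show it still flat on the face with its slot around the staple.
- **Pin:** I took the red pin, lowered it through the loop until the collar touched (about 13 N), opened the fingers and moved straight up about 14 cm clear. Wrist force was about 1 N afterwards.
- **Last checks:** The seated pin stands upright. In the scene and wrist cameras its handle top and collar lie within about 2–3 pixels (roughly 4–5 mm) of where a seated pin should appear.
- **Failed or disagreed:**
  - My automatic red-blob check in the last wrist picture locked onto the red tray, so I located the pin in that picture by eye.
  - The first staple estimate from the fixed cameras was 2–3 mm off the close-up wrist estimate; I used the wrist one.
  - While held, the handle looked about 4 mm lower or slightly tilted (about 0.04 rad) compared with the model; both are within tolerance.

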